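# Free and open the latched guard door of a test rig

### The job

The guard door of the bench test rig is held shut by a sprung hook just behind its top edge. Reach down through the narrow gap between the door and the clear top, press the hook's black pad down until the hook drops clear of its catch, and draw the door open before letting the hook rise again. Then swing the door wide open (nearly square to the front) and leave it standing there; be gentle with the rig (no more than about 14 N), never fling the door, and leave the things around it alone.

Things in the scene. Friction and masses are not known exactly. Their poses are not given: they have to be found in the camera images.
- rig: The guard enclosure, bolted down: 220 x 220 x 190 mm (x, y, height), aluminium profile and clear sheets, a grey box and copper plate inside. Origin: centre of its underside, on the bench. Its own -x side is the front, towards the robot; yaw up to 0.3 rad either way. The door covers the whole front.
- gap (a point): Centre of the gap's mouth, level with the rig's top (190 mm high), at rig x = -93, y = -45 mm. The gap is 34 mm across (rig x, from the door's inner face to the catch lip) and 90 mm long (rig y), with flat strips and the clear top flush round it. Closed fingers side by side along its length fit in. Straight below, centred, lies the hook's pad.
- door_hinge (a point): Point on the door's upright hinge axis (rig's +y edge), level with the rig's top, at rig x = -116 (middle of the door's thickness), y = +105 mm. The door is a grey, dark-edged panel 12 mm thick, 220 mm wide, its top flush with the rig's top, its inner face at rig x = -110 mm when shut; the gap's middle is 150 mm along it from the hinge. It opens towards the robot.
- catch (a point): Middle of the lower edge of the fixed steel catch lip, 158 mm above the bench. The lip is 4 mm thick, hangs 32 mm down from the rig's top along the whole rear edge of the gap (rig x -76 to -72 mm).
- hook: Sprung steel hook on the door's inner face; it swings with the door. Origin: top of its flat arm under the gap's centre, 146 mm above the bench at rest; axes like the rig's while shut. On a stem above it sits a flat black pad, 26 mm (x) by 56 mm (y); the pad's top is 6 to 30 mm below the rig's top, set differently each time and not reported: feel or look for it.
- barb (a point): Top of the hook's upright barb (8 mm thick), 26 mm behind the hook's origin. At rest it stands 1 mm behind the catch lip and 6 mm above its lower edge. The pad moves straight down: 3 N at once, 5.4 N at 6 mm (barb just clear), 6.4 N at 8.5 mm (hard stop); it springs back. Held down, the door must be drawn about 14 mm at the gap for the barb to pass; then the hook no longer matters.
- door (a joint): Angle of the door, rad: 0 shut, grows as it opens towards the robot, stop at 1.75. Stiff hinge (about 0.1 N m): it stays where it is left.
- meter: Bystander: yellow and black hand multimeter, 75 x 150 x 34 mm, lying beside the rig. Origin: centre of its underside.
- driver: Bystander: screwdriver lying beside the rig. Origin: under its middle.
- jar: Bystander: small glass jar with steel lid, 56 mm across, 60 mm tall, beside the rig. Origin: centre of its underside.

How it is judged:
On the way, in this order (a step that is already met when the one before it is completed fails the run):
1. the hook is pressed down at least 5.5 mm while the door is still nearly shut (z of hook in the frame of rig below 0.1405 m and value of joint door below 0.1 rad), for 0.05 s.
2. the door is drawn free, past the catch (value of joint door above 0.2 rad), for 0.1 s.
At the end, for the whole second after the job is handed in: the door stands at rest at least 1.2 rad (about 70 degrees) open, with the hook sprung back up (value of joint door above 1.2 rad and velocity of joint door between -0.05 and 0.05 rad/s and z of hook in the frame of rig above 0.144 m); the robot touches nothing.
It fails at once if the robot presses on the rig, its door or its hook with more than 15 N (contact force between any of the arm, the fingers and rig above 15 N).
It fails at once if the door is flung (faster than 2.5 rad/s) (velocity of joint door above 2.5 rad/s).
It fails at once if a bystander is pushed more than 20 mm from its place (distance of any of meter, driver, jar from where it was at the start of the episode above 0.02 m).
It also fails if it takes over 46 s, if anything falls off the work surface, if the arm or the gripper's body presses on something with over 40 N, if the wrist force passes 120 N, or if a joint passes its speed limit or range.

### The arm

A 6-joint arm with a two-finger parallel gripper is mounted at the origin on the work surface. World frame = base frame: x ahead of the robot, y to its left, z up, the work surface at z = 0. Lengths are in m, angles in rad, forces in N, time in s.
With the tool pointing down it reaches from about 0.35 to 0.775 m from the base axis. Payload 7.3 kg.
Tool frame: the origin (TCP) lies midway between the tips of the shut fingers; the grasp point (between the pads) lies 19 mm behind it (robot.grip_depth is the z of the grasp point in the tool frame, in m); z points along the fingers, y is the line along which they close (so a half turn about z gives the same grasp; the last joint's range is limited). The gripper opens to 92 mm and grips with 3 to 60 N. Pads are 19 mm wide; open, the fingers measure 130 mm over their backs; the gripper's body (75 mm by 190 mm) begins 47 mm behind the grasp point.
Start: joints at [-1.434, 0.342, 1.524, -0, 1.275, -0.146], TCP at [0.147, -0.504, 0.227] pointing down, gripper open.
Joint ranges: [-2.53, 2.53], [-0.77, 2.02], [0.04, 2.7], [-1, 4.14], [0.28, 2.66], [-3.11, 3.11]. Speed limits (rad/s): [2.57, 2.57, 3.14, 3.14, 3.14, 3.14].

### API

Orientations are given as [roll, pitch, yaw] about the fixed x, y, z axes, in that order (R = Rz(yaw) Ry(pitch) Rx(roll)).
In Python, from cell import robot, viewer gives the robot as it stands.
- The arm moves only by the tool step_arm, never from a script. Its argument "increments" is a list of rows, each an object with "delta_pos": the shift along the tool's x, y, z in cm, a list of three; "dr": the turn, a rotation vector about the tool's x, y, z in degrees, a list of three; "fingers": the closure, from -1 (fully open) to 1 (shut), so that 0 is half open. In form: [{"delta_pos": [tx, ty, tz], "dr": [wx, wy, wz], "fingers": fingers}, ...]. A call has exactly 5 rows; each row is the pose to reach, as a shift and turn from the pose commanded when the call began, along the tool's axes at that moment; what a row does not reach only later rows make up. A row lasts 1/8 s, in which the tool goes at most 62.5 mm and 10.7 degrees, less where a joint would pass 70% of its speed; a pose out of reach is approached as far as the arm can. A call with a gripper value outside its range is refused whole. The fingers move at their own pace and stop on an object; "newtons" is the grip in N (left out, the last holds). Time passes only in rows, so rows that repeat a pose let the fingers close, or fill a call up. It gives the time, the measured TCP pose, the force, the opening and the grip force at its end, in the units of the state.
- robot.observe(): the state, without advancing time (a new reading comes with each control period).
- viewer.read_camera(name): name is "side" or "top" or "wrist"; returns the picture (384x512x3 uint8, red, green, blue); there is no depth.
- viewer.camera_params(name): a dict with "K" (3x3 intrinsics, pixels), "T" (4x4, takes a point from camera to world coordinates). Camera axes: x right, y down, z forward; pixel columns grow to the right and rows downward; lengths in m; the calibration is good to about 2 mm. A picture is of the moment at which its call begins: read the wrist's pose just before it. camera_params takes no time and is no camera call; for the wrist camera it gives the pose at the moment of the call.
- robot.hand_in(): hands the job in; it is judged then, once.
The state is a dict: "time": time; "qpos": joint angles; "qvel": joint speeds; "joint_efforts": joint torques, N m; "tool_pos": TCP position; "tool_rot": TCP orientation; "contact_force": force on the tool from outside, world axes, zero at the start; "torque": the same for the moment, N m; "opening": finger opening in m; "grip_force": force on a finger pad.
Only numpy, scipy, OpenCV 4.12 (cv2) and the standard library are available. Lean on these libraries where they do the work, as an engineer would, in place of code of your own. Each camera call takes 0.05 s, during which the arm holds its last target. There are 200 camera calls.

## Working session

There is one attempt and no reset: what is moved stays moved. The work goes in short steps, Python scripts to look and compute and a tool call to move; the robot and the scene stay as the last step left them, time stands still between calls to the robot, and variables do not carry over. Pictures are saved under pics/ and viewed, at most 10 in all, crops included, and the job is handed in when it is done.

Besides the shell and the picture viewer there is one more tool, called after "Request:" as name([rows], argument=value, ...), one row to a line, values as JSON. step_arm: Moves the arm, as the interface text tells. Its arguments: {"type":"object","properties":{"increments":{"type":"array"},"newtons":{"type":"number"}},"required":["increments"]}

```bash
ls; mkdir -p pics; python3 - <<'E'
from cell import robot, viewer
import cv2, numpy as np
s=robot.observe(); print(s)
for n in ("top","side"):
    im=viewer.read_camera(n); cv2.imwrite(f"pics/{n}0.png",im[:,:,::-1])
    p=viewer.camera_params(n); print(n,np.round(p["K"],1).tolist(),np.round(p["T"],3).tolist())
E
```

```text
pics
{'time': 0.0, 'qpos': array([-1.43399355e+00,  3.42734297e-01,  1.52504082e+00, -6.83319169e-06,
        1.27538859e+00, -1.46023453e-01]), 'qvel': array([ 0.00088252,  0.00140344,  0.00023043,  0.00079918, -0.0007692 ,
        0.00122104]), 'joint_efforts': array([ 1.15811695e-04, -4.31243598e+01, -2.44211608e+01,  7.18395668e-02,
        5.60213474e-02, -1.16346532e-04]), 'tool_pos': array([ 0.14646233, -0.50372349,  0.22603065]), 'tool_rot': array([-3.14003737e+00, -2.22131491e-04,  2.82828048e-01]), 'contact_force': array([-0.55433668, -0.27050972,  0.75301716]), 'torque': array([0.02778476, 0.03463324, 0.02527017]), 'grip_force': 0.0, 'opening': 0.09185927909291004}
top [[437.3, 0.0, 257.2], [0.0, 437.3, 192.1], [0.0, 0.0, 1.0]] [[0.022, -0.998, 0.065, 0.607], [-1.0, -0.023, -0.01, 0.045], [0.011, -0.065, -0.998, 1.11], [0.0, 0.0, 0.0, 1.0]]
side [[365.3, 0.0, 254.2], [0.0, 365.3, 190.8], [0.0, 0.0, 1.0]] [[0.7, -0.551, 0.455, 0.359], [-0.714, -0.524, 0.464, -0.303], [-0.017, -0.649, -0.76, 0.671], [0.0, 0.0, 0.0, 1.0]]
```

View pics/top0.png

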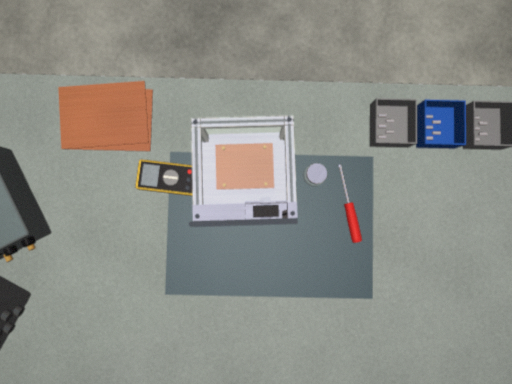

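View pics/side0.png

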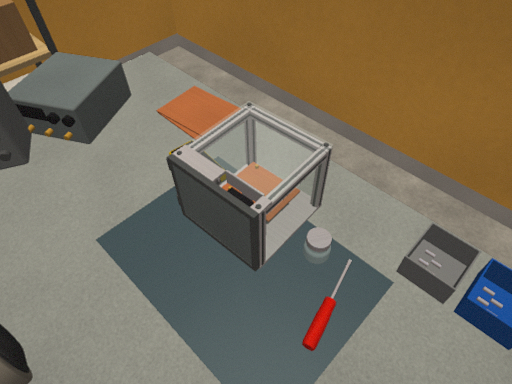

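The top view shows the rig's top at about columns 191–297 and rows 116–222. The door is along the bottom edge, with the dark gap near (265,211), the meter on the left and the jar at (316,174). I'll zoom in for the corners.

```bash
python3 - <<'E'
import cv2, numpy as np
t=cv2.imread("pics/top0.png"); s=cv2.imread("pics/side0.png")
a=cv2.resize(t[195:230,183:305],None,fx=6,fy=6,interpolation=cv2.INTER_CUBIC)
b=cv2.resize(s[140:215,165:287],None,fx=5,fy=5,interpolation=cv2.INTER_CUBIC)
o=np.zeros((a.shape[0]+b.shape[0],a.shape[1],3),np.uint8);o[:a.shape[0]]=a;o[a.shape[0]:,:b.shape[1]]=b
cv2.imwrite("pics/crop1.png",o);print(o.shape)
E
```

```text
(585, 732, 3)
```

View pics/crop1.png

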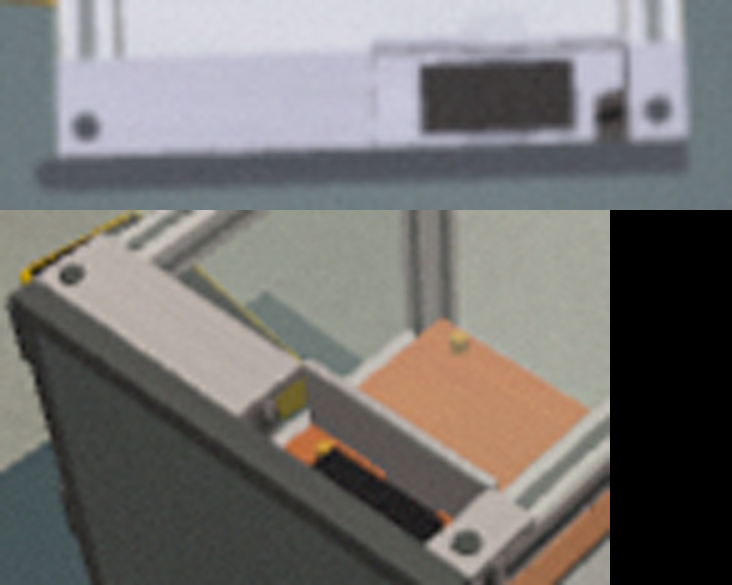

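The top crop shows the door's inner edge running from (59,157) to (688,139), and the pad with corners (420,64), (573,60), (575,128), (421,132). In the side crop the pad's corners are at (335,445), (318,465), (430,538), (447,520). Next I'll turn these into points.

```bash
cat > h.py <<'E'
import numpy as np, cv2
from cell import robot, viewer
C={n:viewer.camera_params(n) for n in("top","side")}
def ray(n,uv):
    K,T=np.array(C[n]["K"]),np.array(C[n]["T"]); d=T[:3,:3]@np.linalg.solve(K,[*uv,1.]); return T[:3,3],d
def onz(n,uv,z):
    o,d=ray(n,uv); return o+d*(z-o[2])/d[2]
def tri(a,b):
    P=[np.array(C[n]["K"])@np.linalg.inv(np.array(C[n]["T"]))[:3] for n in("top","side")]
    X=cv2.triangulatePoints(P[0],P[1],np.float64(a).reshape(2,1),np.float64(b).reshape(2,1)).ravel(); return X[:3]/X[3]
def tp(p): return ((p[0]+.5)/6-.5+183,(p[1]+.5)/6-.5+195)
def sp(p): return ((p[0]+.5)/5-.5+165,(p[1]-210+.5)/5-.5+140)
def rigpt(c,yaw,x,y): return c+np.array([np.cos(yaw)*x-np.sin(yaw)*y,np.sin(yaw)*x+np.cos(yaw)*y])
E
python3 - <<'E'
from h import *
np.set_printoptions(precision=4,suppress=True)
L=onz("top",tp((59,157)),.19);R=onz("top",tp((688,139)),.19)
print("front corners",L,R,np.linalg.norm(L-R)); v=(L-R)[:2]; yaw=np.arctan2(-v[0],v[1]); print("yaw",yaw)
S1=onz("top",tp((86,127)),.19);S2=onz("top",tp((658,109)),.19);d=S1-S2;print("screws",S1,S2,np.linalg.norm(d),np.arctan2(-d[0],d[1]))
# side: screws too
for n,p in(("s1",(71,274)),("s2",(466,542))):print(n,onz("side",sp(p),.19))
c=rigpt((L+R)[:2]/2,yaw,.110,0);print("rig c",c)
g=rigpt(c,yaw,-.093,-.045);print("gap",g,"hinge",rigpt(c,yaw,-.116,.105))
T=[(420,64),(421,132),(575,128),(573,60)];S=[(335,445),(318,465),(430,538),(447,520)]
for a,b in zip(T,S):print("pad",tri(tp(a),sp(b)))
P=[onz("top",tp(a),.172) for a in T];print("pad mean @.172",np.mean(P,0),np.linalg.norm(P[0]-P[3]),np.linalg.norm(P[0]-P[1]))
print(robot.observe()["time"])
E
```

```text
front corners [0.6043 0.17   0.19  ] [ 0.6155 -0.0497  0.19  ] 0.22005192760692838
yaw 0.050955655392913225
screws [0.615 0.161 0.19 ] [ 0.6258 -0.039   0.19  ] 0.2002735477150726 0.05395455934629523
s1 [0.6157 0.162  0.19  ]
s2 [ 0.6264 -0.0376  0.19  ]
rig c [0.7198 0.0658]
gap [0.6292 0.0161] hinge [0.5986 0.1647]
pad [0.6408 0.0446 0.1624]
pad [0.6201 0.0408 0.1704]
pad [ 0.6225 -0.0142  0.1739]
pad [ 0.6435 -0.0106  0.163 ]
pad mean @.172 [0.6295 0.0169 0.172 ] 0.05475010932132318 0.02427378914926541
0.1
```

Request:
step_arm([
  {"delta_pos":[5,-3,-0.5],"dr":[0,0,2.6],"fingers":1},
  {"delta_pos":[10,-6,-1],"dr":[0,0,5.3],"fingers":1},
  {"delta_pos":[15,-9,-1.5],"dr":[0,0,7.9],"fingers":1},
  {"delta_pos":[20,-12,-2],"dr":[0,0,10.6],"fingers":1},
  {"delta_pos":[25,-15,-2.4],"dr":[0,0,13.2],"fingers":1},
], newtons=50)

```text
time: 0.72
tool_pos: [0.3457, -0.2888, 0.2508]
tool_rot: [3.142, -0.0, 0.051]
contact_force: [1.2, -1.4, 0.5]
opening: 0.0466
grip_force: 0.0
```

Request:
step_arm([
  {"delta_pos":[4.2,-4.1,0],"dr":[0,0,0],"fingers":1},
  {"delta_pos":[8.4,-8.2,0],"dr":[0,0,0],"fingers":1},
  {"delta_pos":[12.6,-12.3,0],"dr":[0,0,0],"fingers":1},
  {"delta_pos":[16.8,-16.4,0],"dr":[0,0,0],"fingers":1},
  {"delta_pos":[21,-20.5,0],"dr":[0,0,0],"fingers":1},
])

```text
time: 1.35
tool_pos: [0.5447, -0.0729, 0.2504]
tool_rot: [3.141, 0.0, 0.053]
contact_force: [0.6, -0.1, 0.0]
opening: 0.001
grip_force: 0.0
```

Request:
step_arm([
  {"delta_pos":[4,-4,0],"dr":[0,0,0],"fingers":1},
  {"delta_pos":[7,-7,0.5],"dr":[0,0,0],"fingers":1},
  {"delta_pos":[8.9,-8.5,1],"dr":[0,0,0],"fingers":1},
  {"delta_pos":[8.9,-8.5,2],"dr":[0,0,0],"fingers":1},
  {"delta_pos":[8.9,-8.5,3],"dr":[0,0,0],"fingers":1},
])

```text
time: 1.98
tool_pos: [0.6274, 0.0144, 0.2196]
tool_rot: [3.141, 0.002, 0.052]
contact_force: [0.4, -0.3, -0.2]
opening: 0.0008
grip_force: 0.0
```

```bash
python3 - <<'E'
from h import *
s=robot.observe();print(s)
a=viewer.read_camera("top");b=viewer.read_camera("side")
a=cv2.resize(a[180:240,183:305],None,fx=5,fy=5);b=cv2.resize(b[130:190,185:307],None,fx=5,fy=5)
cv2.imwrite("pics/c2.png",np.vstack([a,b])[:,:,::-1])
E
```

```text
{'time': 1.975, 'qpos': array([-9.89249425e-02,  5.39584947e-01,  1.22716535e+00, -4.42640173e-04,
        1.37632017e+00,  1.41982994e+00]), 'qvel': array([-0.01365433,  0.03866386,  0.14397501,  0.0013912 , -0.18719641,
        0.0019311 ]), 'joint_efforts': array([ 7.19064195e-01, -5.41633451e+01, -2.61962932e+01,  9.72648687e-02,
        1.62368738e-01,  3.78718309e-03]), 'tool_pos': array([0.6273736 , 0.0143704 , 0.21958039]), 'tool_rot': array([3.14138568e+00, 1.52632876e-03, 5.21271477e-02]), 'contact_force': array([ 0.4140274 , -0.33976668, -0.20975993]), 'torque': array([ 0.01585996, -0.00852455,  0.07913019]), 'grip_force': 0.0, 'opening': 0.0007689273775604741}
```

View pics/c2.png

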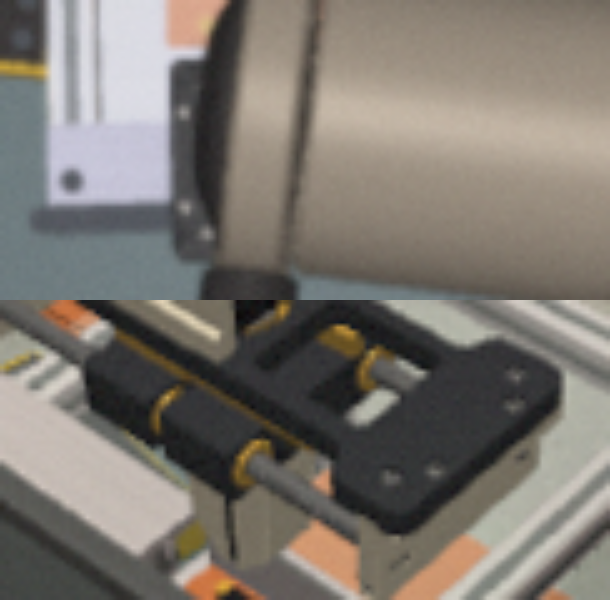

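The fingers are closed and sit just above the gap, clear of the strips. I'll lower them into its mouth.

Request:
step_arm([
  {"delta_pos":[0,0,0.8],"dr":[0,0,0],"fingers":1},
  {"delta_pos":[0,0,1.6],"dr":[0,0,0],"fingers":1},
  {"delta_pos":[0,0,2.4],"dr":[0,0,0],"fingers":1},
  {"delta_pos":[0,0,3.2],"dr":[0,0,0],"fingers":1},
  {"delta_pos":[0,0,3.8],"dr":[0,0,0],"fingers":1},
])

```text
time: 2.7
tool_pos: [0.628, 0.0149, 0.182]
tool_rot: [-3.142, 0.0, 0.052]
contact_force: [-0.2, 0.1, 0.0]
opening: 0.0005
grip_force: 0.0
```

Request:
step_arm([
  {"delta_pos":[0,0,0.1],"dr":[0,0,0],"fingers":1},
  {"delta_pos":[0,0,0.2],"dr":[0,0,0],"fingers":1},
  {"delta_pos":[0,0,0.3],"dr":[0,0,0],"fingers":1},
  {"delta_pos":[0,0,0.4],"dr":[0,0,0],"fingers":1},
  {"delta_pos":[0,0,0.4],"dr":[0,0,0],"fingers":1},
])

```text
time: 3.32
tool_pos: [0.6281, 0.0149, 0.1787]
tool_rot: [3.141, -0.0, 0.052]
contact_force: [0.4, 0.6, 0.5]
opening: 0.0003
grip_force: 0.0
```

Request:
step_arm([
  {"delta_pos":[0,0,0.1],"dr":[0,0,0],"fingers":1},
  {"delta_pos":[0,0,0.2],"dr":[0,0,0],"fingers":1},
  {"delta_pos":[0,0,0.3],"dr":[0,0,0],"fingers":1},
  {"delta_pos":[0,0,0.4],"dr":[0,0,0],"fingers":1},
  {"delta_pos":[0,0,0.4],"dr":[0,0,0],"fingers":1},
])

```text
time: 3.95
tool_pos: [0.6281, 0.0149, 0.1746]
tool_rot: [3.142, 0.0, 0.052]
contact_force: [0.1, 0.6, -0.2]
opening: -0.0001
grip_force: 0.0
```

Request:
step_arm([
  {"delta_pos":[0,0,0.1],"dr":[0,0,0],"fingers":1},
  {"delta_pos":[0,0,0.2],"dr":[0,0,0],"fingers":1},
  {"delta_pos":[0,0,0.3],"dr":[0,0,0],"fingers":1},
  {"delta_pos":[0,0,0.3],"dr":[0,0,0],"fingers":1},
  {"delta_pos":[0,0,0.3],"dr":[0,0,0],"fingers":1},
])

```text
time: 4.58
tool_pos: [0.6281, 0.0149, 0.1717]
tool_rot: [3.142, -0.0, 0.052]
contact_force: [-0.5, -0.0, 0.7]
opening: 0.0007
grip_force: 0.0
```

Request:
step_arm([
  {"delta_pos":[0,0,0.1],"dr":[0,0,0],"fingers":1},
  {"delta_pos":[0,0,0.2],"dr":[0,0,0],"fingers":1},
  {"delta_pos":[0,0,0.3],"dr":[0,0,0],"fingers":1},
  {"delta_pos":[0,0,0.3],"dr":[0,0,0],"fingers":1},
  {"delta_pos":[0,0,0.3],"dr":[0,0,0],"fingers":1},
])

```text
time: 5.2
tool_pos: [0.6282, 0.0149, 0.1687]
tool_rot: [3.141, -0.0, 0.052]
contact_force: [0.6, -0.3, -0.1]
opening: 0.0004
grip_force: 0.0
```

Request:
step_arm([
  {"delta_pos":[0,0,0.1],"dr":[0,0,0],"fingers":1},
  {"delta_pos":[0,0,0.2],"dr":[0,0,0],"fingers":1},
  {"delta_pos":[0,0,0.3],"dr":[0,0,0],"fingers":1},
  {"delta_pos":[0,0,0.3],"dr":[0,0,0],"fingers":1},
  {"delta_pos":[0,0,0.3],"dr":[0,0,0],"fingers":1},
])

```text
time: 5.82
tool_pos: [0.6281, 0.0149, 0.1657]
tool_rot: [3.142, -0.0, 0.052]
contact_force: [0.3, 0.0, -0.0]
opening: 0.0005
grip_force: 0.0
```

Request:
step_arm([
  {"delta_pos":[0,0,0.1],"dr":[0,0,0],"fingers":1},
  {"delta_pos":[0,0,0.2],"dr":[0,0,0],"fingers":1},
  {"delta_pos":[0,0,0.3],"dr":[0,0,0],"fingers":1},
  {"delta_pos":[0,0,0.3],"dr":[0,0,0],"fingers":1},
  {"delta_pos":[0,0,0.3],"dr":[0,0,0],"fingers":1},
])

```text
time: 6.45
tool_pos: [0.6282, 0.0149, 0.1627]
tool_rot: [3.141, -0.0, 0.052]
contact_force: [0.0, 0.5, 1.6]
opening: -0.0001
grip_force: 0.3
```

Request:
step_arm([
  {"delta_pos":[0,0,0.1],"dr":[0,0,0],"fingers":1},
  {"delta_pos":[0,0,0.2],"dr":[0,0,0],"fingers":1},
  {"delta_pos":[0,0,0.2],"dr":[0,0,0],"fingers":1},
  {"delta_pos":[0,0,0.2],"dr":[0,0,0],"fingers":1},
  {"delta_pos":[0,0,0.2],"dr":[0,0,0],"fingers":1},
])

```text
time: 7.08
tool_pos: [0.6282, 0.0149, 0.1608]
tool_rot: [3.141, -0.0, 0.052]
contact_force: [-1.8, 0.4, 2.9]
opening: 0.0005
grip_force: 1.4
```

Request:
step_arm([
  {"delta_pos":[0,0,0.1],"dr":[0,0,0],"fingers":1},
  {"delta_pos":[0,0,0.2],"dr":[0,0,0],"fingers":1},
  {"delta_pos":[0,0,0.3],"dr":[0,0,0],"fingers":1},
  {"delta_pos":[0,0,0.3],"dr":[0,0,0],"fingers":1},
  {"delta_pos":[0,0,0.3],"dr":[0,0,0],"fingers":1},
])

```text
time: 7.7
tool_pos: [0.6282, 0.0149, 0.1578]
tool_rot: [3.141, -0.0, 0.052]
contact_force: [-0.9, -0.1, 4.1]
opening: 0.0001
grip_force: 2.0
```

```bash
python3 - <<'E'
from h import *
for i in range(4):
    s=robot.observe();print(s["tool_pos"].round(4),s["contact_force"].round(2)); 
    im=viewer.read_camera("wrist")
cv2.imwrite("pics/w1.png",im[:,:,::-1])
E
```

```text
[0.6282 0.0149 0.1578] [-0.88 -0.1   4.11]
[0.6282 0.0149 0.1578] [-0.99  0.61  3.97]
[0.6282 0.0149 0.1578] [-0.58  0.62  3.6 ]
[0.6282 0.0149 0.1578] [-1.51  0.31  3.66]
```

View pics/w1.png

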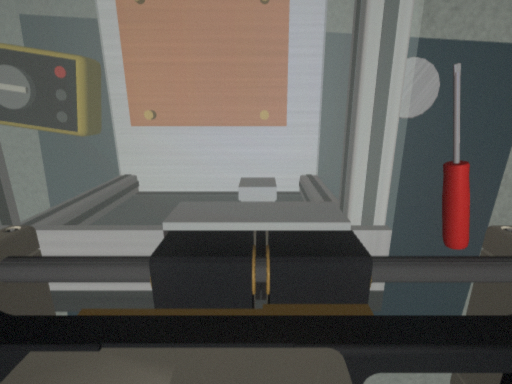

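The wrist view shows the finger mount centred over the gap. The pad gave resistance from about z = 0.161. I'll press further, in steps.

Request:
step_arm([
  {"delta_pos":[0,0,0.1],"dr":[0,0,0],"fingers":1},
  {"delta_pos":[0,0,0.2],"dr":[0,0,0],"fingers":1},
  {"delta_pos":[0,0,0.3],"dr":[0,0,0],"fingers":1},
  {"delta_pos":[0,0,0.3],"dr":[0,0,0],"fingers":1},
  {"delta_pos":[0,0,0.3],"dr":[0,0,0],"fingers":1},
])

```text
time: 8.52
tool_pos: [0.6282, 0.0149, 0.1548]
tool_rot: [3.141, -0.0, 0.052]
contact_force: [-0.5, -0.8, 5.6]
opening: 0.0002
grip_force: 2.6
```

```bash
cat > f.py <<'E'
from h import *
f=[];
for i in range(6):
    s=robot.observe();f.append(s["contact_force"]);viewer.read_camera("side")
print(s["time"],s["tool_pos"].round(4),np.mean(f,0).round(2),np.std(f,0).round(2))
E
python3 f.py
```

```text
8.775 [0.6282 0.0149 0.1548] [-1.42 -0.35  5.25] [0.64 0.28 0.43]
```

Request:
step_arm([
  {"delta_pos":[0,0,0.05],"dr":[0,0,0],"fingers":1},
  {"delta_pos":[0,0,0.1],"dr":[0,0,0],"fingers":1},
  {"delta_pos":[0,0,0.15],"dr":[0,0,0],"fingers":1},
  {"delta_pos":[0,0,0.15],"dr":[0,0,0],"fingers":1},
  {"delta_pos":[0,0,0.15],"dr":[0,0,0],"fingers":1},
])

```text
time: 9.45
tool_pos: [0.6282, 0.0149, 0.1541]
tool_rot: [3.141, -0.001, 0.052]
contact_force: [-3.0, -0.6, 9.8]
opening: 0.0006
grip_force: 4.7
```

```bash
python3 f.py
```

```text
9.7 [0.6283 0.0149 0.1541] [-2.93 -0.27  9.45] [0.46 0.31 0.55]
```

The hard stop is at about z = 0.1545, so the pad's rest height is about 0.163. I'll ease up 2 mm, keeping it pressed about 7.7 mm, and start drawing along the hinge arc.

Request:
step_arm([
  {"delta_pos":[-0.2,0.03,-0.15],"dr":[0,0,1],"fingers":1},
  {"delta_pos":[-0.5,0.07,-0.2],"dr":[0,0,2],"fingers":1},
  {"delta_pos":[-0.85,0.1,-0.2],"dr":[0,0,3.2],"fingers":1},
  {"delta_pos":[-1.35,0.13,-0.2],"dr":[0,0,5.1],"fingers":1},
  {"delta_pos":[-1.8,0.15,-0.2],"dr":[0,0,6.8],"fingers":1},
])

```text
time: 10.38
tool_pos: [0.6104, 0.0125, 0.1554]
tool_rot: [-3.141, -0.001, -0.068]
contact_force: [1.7, 0.9, 5.3]
opening: 0.0002
grip_force: 2.5
```

Request:
step_arm([
  {"delta_pos":[-0.75,0.1,0],"dr":[0,0,2.9],"fingers":1},
  {"delta_pos":[-1.5,0.15,0],"dr":[0,0,5.7],"fingers":1},
  {"delta_pos":[-2.3,0.15,0],"dr":[0,0,8.6],"fingers":1},
  {"delta_pos":[-3.05,0.13,0],"dr":[0,0,11.5],"fingers":1},
  {"delta_pos":[-3.8,0.07,0],"dr":[0,0,14.3],"fingers":1},
])

```text
time: 11.0
tool_pos: [0.5724, 0.0145, 0.1554]
tool_rot: [-3.141, -0.001, -0.318]
contact_force: [1.6, 1.7, 5.3]
opening: 0.0003
grip_force: 2.5
```

```bash
python3 - <<'E'
from h import *
s=robot.observe();print(s["tool_pos"].round(4),s["contact_force"].round(1),s["tool_rot"].round(3))
a=viewer.read_camera("top");b=viewer.read_camera("side")
cv2.imwrite("pics/c3.png",np.hstack([a[120:300,130:330],b[90:270,120:320]]).repeat(2,0).repeat(2,1)[:,:,::-1])
E
```

```text
[0.5724 0.0145 0.1554] [1.6 1.7 5.3] [-3.141e+00 -1.000e-03 -3.180e-01]
```

View pics/c3.png

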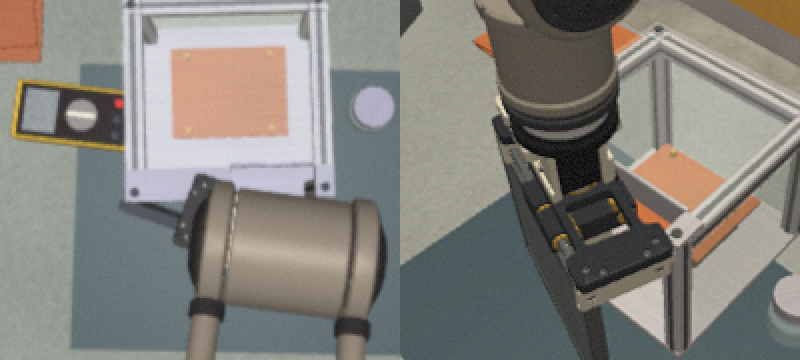

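The door is about 0.33 rad open, past the catch, in both views. Now I'll let the hook rise, with the fingers staying just above the pad, and continue along the arc.

Request:
step_arm([
  {"delta_pos":[0,0,-0.5],"dr":[0,0,0],"fingers":1},
  {"delta_pos":[0,0,-1.2],"dr":[0,0,0],"fingers":1},
  {"delta_pos":[-0.75,0.1,-1.2],"dr":[0,0,2.9],"fingers":1},
  {"delta_pos":[-1.5,0.15,-1.2],"dr":[0,0,5.7],"fingers":1},
  {"delta_pos":[-2.3,0.15,-1.2],"dr":[0,0,8.6],"fingers":1},
])

```text
time: 11.72
tool_pos: [0.5498, 0.0196, 0.1671]
tool_rot: [3.141, -0.0, -0.468]
contact_force: [1.4, -0.5, 1.0]
opening: 0.0004
grip_force: 0.4
```

Request:
step_arm([
  {"delta_pos":[-0.9,0.1,0],"dr":[0,0,3.4],"fingers":1},
  {"delta_pos":[-1.8,0.15,0],"dr":[0,0,6.8],"fingers":1},
  {"delta_pos":[-2.75,0.15,0],"dr":[0,0,10.3],"fingers":1},
  {"delta_pos":[-3.65,0.09,0],"dr":[0,0,13.7],"fingers":1},
  {"delta_pos":[-4.55,-0.03,0],"dr":[0,0,17.2],"fingers":1},
])

```text
time: 12.35
tool_pos: [0.5092, 0.0404, 0.1671]
tool_rot: [3.141, -0.0, -0.768]
contact_force: [0.2, 0.1, -0.6]
opening: 0.0003
grip_force: 0.4
```

```bash
python3 - <<'E'
from h import *
s=robot.observe();print(s["tool_pos"].round(4),s["contact_force"].round(1),s["tool_rot"].round(3),s["qpos"].round(2))
y=s["tool_rot"][2];h=np.array([.5986,.1647]);r=s["tool_pos"][:2]-h
print("rel tool",r@[np.cos(y),np.sin(y)],r@[np.sin(y),-np.cos(y)])
E
```

```text
[0.5092 0.0404 0.1671] [ 0.2  0.1 -0.6] [ 3.141 -0.    -0.768] [-0.07  0.37  1.65 -0.    1.12  2.27]
rel tool 0.022049710358961538 0.15153013858819236
```

Request:
step_arm([
  {"delta_pos":[-0.9,0.1,0],"dr":[0,0,3.4],"fingers":1},
  {"delta_pos":[-1.8,0.15,0],"dr":[0,0,6.8],"fingers":1},
  {"delta_pos":[-2.75,0.15,0],"dr":[0,0,10.3],"fingers":1},
  {"delta_pos":[-3.65,0.09,0],"dr":[0,0,13.7],"fingers":1},
  {"delta_pos":[-4.55,-0.03,0],"dr":[0,0,17.2],"fingers":1},
])

```text
time: 12.98
tool_pos: [0.4765, 0.0722, 0.1671]
tool_rot: [3.141, -0.0, -1.068]
contact_force: [0.9, 0.1, -0.0]
opening: 0.0005
grip_force: 0.4
```

Request:
step_arm([
  {"delta_pos":[-0.9,0.1,0],"dr":[0,0,3],"fingers":1},
  {"delta_pos":[-1.8,0.15,0],"dr":[0,0,6],"fingers":1},
  {"delta_pos":[-2.75,0.15,0],"dr":[0,0,9],"fingers":1},
  {"delta_pos":[-3.65,0.09,0],"dr":[0,0,12],"fingers":1},
  {"delta_pos":[-4.2,0,0],"dr":[0,0,13],"fingers":1},
])

```text
time: 13.6
tool_pos: [0.4562, 0.1092, 0.1671]
tool_rot: [3.141, -0.0, -1.293]
contact_force: [-0.2, -1.2, -0.1]
opening: 0.0005
grip_force: 0.4
```

```bash
python3 - <<'E'
from h import *
s=robot.observe();print(s["tool_pos"].round(4),s["contact_force"].round(1),s["tool_rot"].round(3),s["qpos"].round(2))
a=viewer.read_camera("top");b=viewer.read_camera("side")
cv2.imwrite("pics/c4.png",np.hstack([a[120:320,130:330],b[90:290,120:320]]).repeat(2,0).repeat(2,1)[:,:,::-1])
E
```

```text
[0.4562 0.1092 0.1671] [-0.2 -1.2 -0.1] [ 3.141 -0.    -1.293] [ 0.07  0.3   1.76 -0.    1.08  2.94]
```

View pics/c4.png

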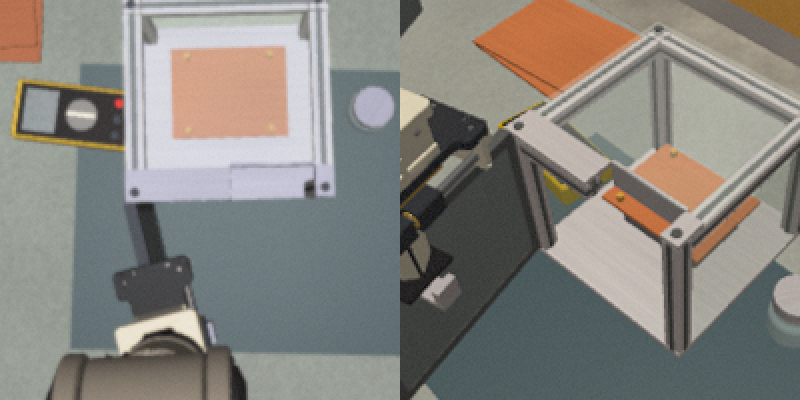

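The door stands at about 1.3 rad with the fingers on its inner face. I'll push a little more for margin.

Request:
step_arm([
  {"delta_pos":[-0.6,-0.05,0],"dr":[0,0,0],"fingers":1},
  {"delta_pos":[-1.2,-0.1,0],"dr":[0,0,0],"fingers":1},
  {"delta_pos":[-1.7,-0.15,0],"dr":[0,0,0],"fingers":1},
  {"delta_pos":[-1.9,-0.2,0],"dr":[0,0,0],"fingers":1},
  {"delta_pos":[-1.9,-0.2,0],"dr":[0,0,0],"fingers":1},
])

```text
time: 14.32
tool_pos: [0.4534, 0.1284, 0.1672]
tool_rot: [-3.141, 0.0, -1.293]
contact_force: [0.7, 0.1, -0.3]
opening: 0.0008
grip_force: 0.0
```

Request:
step_arm([
  {"delta_pos":[0.3,0,-0.1],"dr":[0,0,0],"fingers":1},
  {"delta_pos":[0.5,0,-1.5],"dr":[0,0,0],"fingers":1},
  {"delta_pos":[0.5,0,-4],"dr":[0,0,0],"fingers":1},
  {"delta_pos":[0.5,0,-7],"dr":[0,0,0],"fingers":1},
  {"delta_pos":[0.5,0,-10],"dr":[0,0,0],"fingers":1},
])

```text
time: 14.95
tool_pos: [0.4548, 0.123, 0.2692]
tool_rot: [-3.14, -0.0, -1.294]
contact_force: [0.5, 0.2, 0.4]
opening: 0.0006
grip_force: 0.0
```

Request:
step_arm([
  {"delta_pos":[3,0,0],"dr":[0,0,0],"fingers":1},
  {"delta_pos":[8,0,0],"dr":[0,0,0],"fingers":1},
  {"delta_pos":[13,0,0],"dr":[0,0,0],"fingers":1},
  {"delta_pos":[18,0,0],"dr":[0,0,0],"fingers":1},
  {"delta_pos":[18,0,0],"dr":[0,0,0],"fingers":1},
])

```text
time: 15.58
tool_pos: [0.5046, -0.053, 0.2678]
tool_rot: [-3.141, -0.001, -1.298]
contact_force: [0.6, 0.3, 0.7]
opening: 0.0004
grip_force: 0.0
```

```bash
python3 - <<'E'
from h import *
s=robot.observe();print(s["time"],s["tool_pos"].round(4),s["contact_force"].round(1))
a=viewer.read_camera("top");b=viewer.read_camera("side")
cv2.imwrite("pics/c5.png",np.hstack([a[120:320,130:330],b[90:290,120:320]]).repeat(2,0).repeat(2,1)[:,:,::-1])
E
```

```text
15.575 [ 0.5046 -0.053   0.2678] [0.6 0.3 0.7]
```

View pics/c5.png

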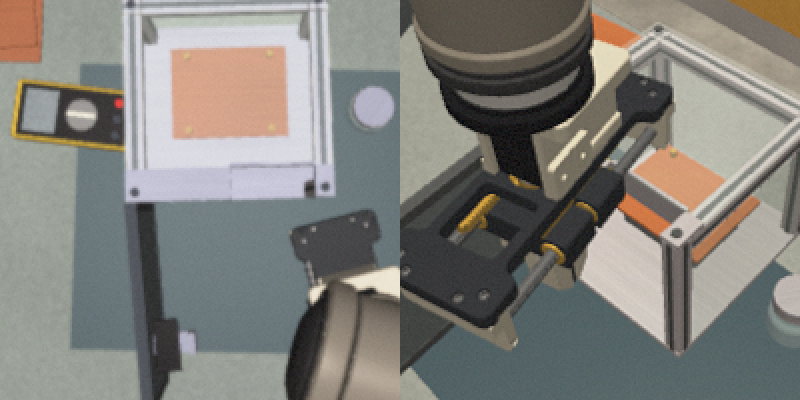

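The door stands almost square to the front with the hook on its inner face. The arm touches nothing, and the meter and jar haven't moved. Handing in.

```bash
python3 -c "
from cell import robot
print(robot.hand_in())"
```

```text
the job is handed in; nothing more can be done
None
```

The hook was pressed, the door drawn free and left standing about 1.5 rad open with the arm clear, and the job is handed in at about 15.6 s; no verdict was returned.

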